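# Put the slim tubes away in the jar

## Task

The craft session at the bar is over: put the three slim capped tubes into the jar, one at a time through its narrow neck, then swing the jar's lid fully shut. Leave the jar standing where it is, and do not disturb the squat pots, the cardboard tape reel or the cutter.

Things in the scene. Friction and masses are not known exactly. Their poses are not given: they have to be found in the camera images.
- jar: Clear plastic jar standing upright, loose, 0.6 to 1.1 kg. Origin at the centre of its underside, z up along its axis. Body 112 mm in diameter up to 104 mm height, then a shoulder narrowing to a grey neck. Wall 4 mm; inner floor 5 mm up, with a pointed cone 28 mm high, 12 mm off-centre, so dropped tubes topple aside. Its +x axis points from the neck to the lid's hinge; the hinge line runs along its y.
- jar_neck (a point): Centre of the jar's open mouth, at rim height, 150 mm above the jar's underside; same axes as the jar. The neck is a cylinder 46 mm outside and 36 mm inside diameter, 26 mm deep, opening into the wide body. A small hinge bracket reaches 32 mm from the axis along +x, just under the rim.
- jar_lid (a joint): Angle of the jar's white lid, a flat disc 54 mm in diameter and 7 mm thick, in rad: 0 = shut flat on the rim, about 1.6 = straight up, 2.2 = stop, leaning back. The hinge is stiff: the lid stays where it is left and must be pushed all the way (about 1 N at its edge).
- lid_hinge (a point): Point on the lid's hinge line, 30 mm from the jar's axis along the jar's +x and 1 mm above the rim. The disc reaches from 3 to 57 mm from here.
- lid_middle (a point): Middle of the lid's outer face (the top face when shut), 30 mm from the hinge line.
- tube_a: Slim capped plastic tube standing upright, loose, 26 mm in diameter and 62 mm tall, white with a grey cap (the top 17 mm) of the same diameter; about 25 to 50 g. Origin at the centre of its underside, z up towards the cap.
- tube_a_mid (a point): Centre of tube_a, 31 mm above its underside.
- tube_b: Slim capped plastic tube standing upright, loose, 26 mm in diameter and 62 mm tall, white with a grey cap (the top 17 mm) of the same diameter; about 25 to 50 g. Origin at the centre of its underside, z up towards the cap.
- tube_b_mid (a point): Centre of tube_b, 31 mm above its underside.
- tube_c: Slim capped plastic tube standing upright, loose, 26 mm in diameter and 62 mm tall, white with a grey cap (the top 17 mm) of the same diameter; about 25 to 50 g. Origin at the centre of its underside, z up towards the cap.
- tube_c_mid (a point): Centre of tube_c, 31 mm above its underside.
- pot_a: Bystander: squat capped pot, loose, 44 mm in diameter and 38 mm tall, white with a grey cap, standing among the tubes. Too wide for the neck. Origin at the centre of its underside.
- pot_b: Bystander: squat capped pot, loose, 44 mm in diameter and 38 mm tall, white with a grey cap, standing among the tubes. Too wide for the neck. Origin at the centre of its underside.
- tape_reel: Bystander: loose cardboard ring lying flat, 72 mm outside, 52 mm inside, 24 mm high. Origin at the centre of its underside.
- cutter: Bystander: loose grey cutter lying flat, 150 x 20 x 15 mm, long along its x. Origin at the centre of its underside.
Mind the look-alikes: they are no part of the job. What is shaped like the tube_c but pink is not meant. Leave any turquoise look-alike of the tube_a alone.

How it is judged:
By the outcome, as a careful person would: the job done as asked, in the order asked, and still so for the second after the job is handed in, with the robot touching nothing.
It also fails if it takes over 72 s, if anything falls off the work surface, if the arm or the gripper's body presses on something with over 40 N, if the wrist force passes 120 N, or if a joint passes its speed limit or range.

## Robot

A 7-joint arm with a two-finger parallel gripper is mounted at the origin on the work surface. World frame = base frame: x ahead of the robot, y to its left, z up, the work surface at z = 0. Lengths are in m, angles in degrees, forces in N, time in s.
With the tool pointing down it reaches from about 0.425 to 0.95 m from the base axis. Payload 4.7 kg.
Tool frame: the origin (TCP) lies at the very end of the fingers, on their centre line; the grasp point (between the pads) lies 19 mm behind it; y points along the fingers, z is the direction in which the jaws open and shut, and the axes are right-handed (so a half turn about y gives the same grasp; the last joint's range is limited). The gripper opens to 85 mm and grips with 20 to 120 N. Pads are 22 mm wide; open, the fingers measure 114 mm over their backs; the gripper's body (76 mm by 85 mm) begins 54 mm behind the grasp point. The pads swing forward as they close: fully open they stand 13 mm farther back than shut.
Start: joints at [67.443, 26.849, -2.785, 87.806, 1.381, 65.374, -4.715], TCP at [0.241, -0.631, 0.231] pointing down, gripper open.
Joint ranges: [-148.3, 148.3], [-19.14, 114.17], [-79.39, 73.82], [5.75, 140.21], [-59.74, 239.74], [12.07, 113.84], [-152.46, 152.46]. Speed limits (degrees/s): [147.25, 147.25, 180, 180, 180, 180, 180].

## Interface

Orientations are given as [roll, pitch, yaw] about the fixed x, y, z axes, in that order (R = Rz(yaw) Ry(pitch) Rx(roll)).
In Python, from plant import arm, read_camera, calibration, finder gives the robot as it stands.
- The arm moves only by the tool jog_arm, never from a script. Its arguments are lists of equal length, an entry for each row: "delta_pos": the shift along the world's x, y, z in mm, a list of three; "turn": the turn about the world's z in degrees; "gripper": the gripper command: -1 is shut, 1 is fully open, values between are in proportion. A call has 1 to 12 rows; each row is the pose to reach, as a shift and turn from the pose measured when the call began; what a row does not reach only later rows make up. A row lasts 1/8 s, in which the tool goes at most 62.5 mm and 10.7 degrees, less where a joint would pass 70% of its speed; a pose out of reach is approached as far as the arm can. A call with a gripper value outside its range is refused whole. The fingers move at their own pace and stop on an object; "newtons" is the grip in N (left out, the last holds). Time passes only in rows, so rows that repeat a pose let the fingers close. It gives the time, the measured TCP pose, the force and the opening at its end, in the units of the state.
- arm.read_state(): the state, without advancing time (a new reading comes with each control period).
- read_camera(name): name is "scene" or "top" or "wrist"; returns the picture (420x560x3 uint8, red, green, blue); there is no depth.
- calibration(name): a dict with "fx", "fy", "cx", "cy" (pixels), "distortion" ([k1, k2, p1, p2, k3] as OpenCV has them; the pictures are not rectified), "eye" and "orientation" of the camera in the world; the wrist camera has in their place "mount" (4x4, takes a point from camera to tool coordinates, whose origin is the TCP and whose axes are the tool frame's). Camera axes: x right, y up, looking along -z (the intrinsics and any distortion apply to the point x, -y, -z); pixel columns grow to the right and rows downward; lengths in m; the calibration is good to about 2 mm. A picture is of the moment at which its call begins: read the wrist's pose just before it. calibration takes no time and is no camera call.
- arm.hand_in(): hands the job in, once; it reports no verdict.
Trained networks look in the newest picture that a camera, given by its name, has taken for a name from the list of things; names that differ only in an ending like _2 or _b are one class to them, and where a whole thing is asked for, a point or a joint stands for the part that bears it (a point fixed in the world has none). Each returns a list of dicts, best first, with "confidence" (0 to 1); they miss things now and then, are a little off and sometimes report something else, mostly with a low value. They report only what shows in the picture. A call takes as long as a camera call. They do not tell look-alikes from the thing itself.
- finder.recognise(thing, camera): "point" ([x, y, z] in m, in the coordinates of the camera as it stood for that picture, good to about 4 mm: the middle of the surface that is visible of it).
- finder.trace(thing, camera): "region" (420x560 bool, what is visible of it).
The state is a dict: "t": time; "joint_pos": joint angles; "qd": joint speeds; "joint_efforts": joint torques, N m; "tool_pos": TCP position; "ee_rot": TCP orientation; "force": force on the tool from outside, world axes, zero at the start; "wrist_torque": the same for the moment, N m; "opening": finger opening in m.
Only numpy, scipy, OpenCV 4.12 (cv2) and the standard library are available. Lean on these libraries where they do the work, as an engineer would, in place of code of your own. Each camera call takes 0.05 s, during which the arm holds its last target.

## Working session

There is one attempt and no reset: what is moved stays moved. The work goes in short steps, Python scripts to look and compute and a tool call to move; the robot and the scene stay as the last step left them, time stands still between calls to the robot, and variables do not carry over. Pictures are saved under pics/ and viewed, and the job is handed in when it is done.

Besides the shell and the picture viewer there is one more tool, called after "Request:" as name([rows], argument=value, ...), one row to a line, values as JSON. jog_arm: Moves the arm, as the interface text tells. Its arguments: {"type":"object","properties":{"delta_pos":{"type":"array"},"turn":{"type":"array"},"gripper":{"type":"array"},"newtons":{"type":"number"}},"required":["delta_pos","turn","gripper"]}

```bash
ls; mkdir -p pics
python3 - <<'E'
from plant import arm, read_camera, calibration, finder
import cv2
print(arm.read_state())
for n in ["scene","top","wrist"]:
    im=read_camera(n); cv2.imwrite(f"pics/{n}0.png",im[:,:,::-1]); print(n,calibration(n))
E
```

```text
pics
{'t': 0.0, 'joint_pos': array([67.44074021, 26.89819107, -2.78626306, 87.87292257,  1.38014925,
       65.37650068, -4.71472533]), 'qd': array([-0.09160952,  0.03254307, -0.03937632, -0.00232922, -0.02108795,
       -0.01532021, -0.08138063]), 'joint_efforts': array([ 8.21927597e-05, -5.10310864e+01, -4.66212840e-02, -2.37716943e+01,
        1.06583582e-02,  7.42472301e-03, -7.58999391e-06]), 'tool_pos': array([ 0.24065858, -0.63001351,  0.23025704]), 'ee_rot': array([-9.01140550e+01, -2.73412577e-03, -1.59092602e+02]), 'force': array([-0.21338415,  0.60306692, -0.36173344]), 'wrist_torque': array([ 0.00970172,  0.03129581, -0.02349551]), 'opening': 0.08548576670049238}
scene {'fx': 533.95803272928, 'fy': 533.95803272928, 'cx': 286.0146427873633, 'cy': 211.19410146981883, 'distortion': array([-0.04373767,  0.        ,  0.        ,  0.        ,  0.        ]), 'eye': array([1.55514681, 0.1094993 , 0.7660836 ]), 'orientation': array([56.65877175,  1.24508654, 94.21088335])}
top {'fx': 455.4944929573547, 'fy': 455.4944929573547, 'cx': 282.50754916557463, 'cy': 204.34201354081674, 'distortion': array([0.05271874, 0.        , 0.        , 0.        , 0.        ]), 'eye': array([0.35245372, 0.04421685, 1.18799942]), 'orientation': array([ 1.31150771e+01,  4.16128574e-02, -9.04852261e+01])}
wrist {'fx': 301.9344203347984, 'fy': 301.9344203347984, 'cx': 274.23130826366423, 'cy': 205.96752978387747, 'distortion': array([-0.06346662,  0.        ,  0.        ,  0.        ,  0.        ]), 'mount': array([[ 3.15780676e-06, -9.61980729e-01, -2.73117333e-01,
        -7.09105927e-02],
       [ 5.64866306e-04,  2.73117291e-01, -9.61980575e-01,
        -1.42587427e-01],
       [ 9.99999840e-01, -1.51237030e-04,  5.44252952e-04,
         7.84356865e-04],
       [ 0.00000000e+00,  0.00000000e+00,  0.00000000e+00,
         1.00000000e+00]])}
```

View pics/scene0.png

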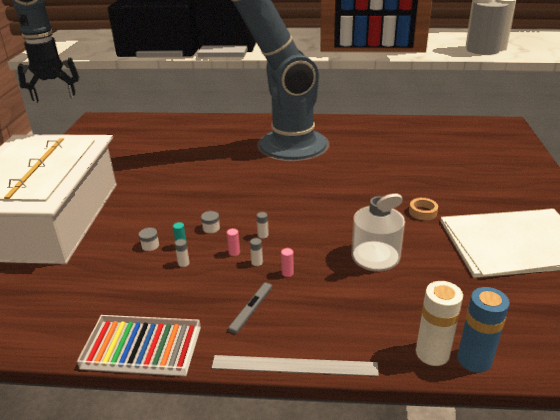

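View pics/top0.png

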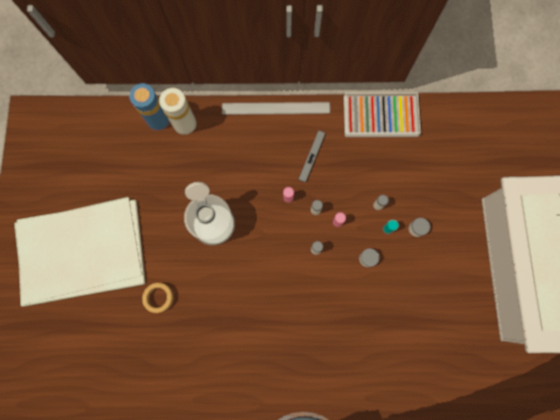

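View pics/wrist0.png

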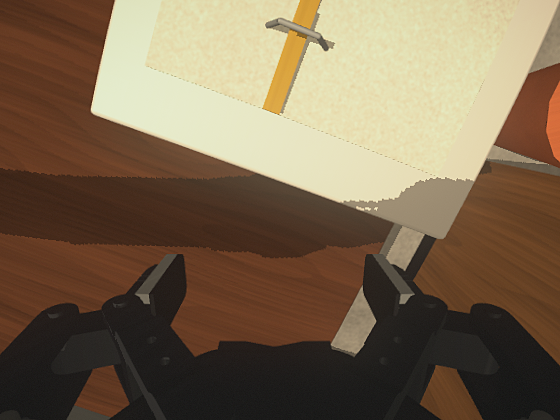

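The scene picture shows white tubes with grey caps at (182,253), (262,225) and (256,252). In the top picture these are at (381,202), (317,248) and (317,207). The look-alikes are pink at (233,242) and (288,262), and turquoise at (179,236). The open jar is at (377,235), with its lid up toward (390,202). I'll confirm these in crops and measure them.

```bash
cat > h.py <<'E'
from plant import arm, read_camera, calibration, finder
import numpy as np, cv2
from scipy.spatial.transform import Rotation as R
from scipy.optimize import least_squares
def pose(cam,st=None):
    c=calibration(cam)
    if cam=="wrist":
        st=st or arm.read_state()
        T=np.eye(4);T[:3,:3]=R.from_euler('xyz',st['ee_rot'],degrees=True).as_matrix();T[:3,3]=st['tool_pos']
        M=T@c['mount'];return c,M[:3,:3],M[:3,3]
    return c,R.from_euler('xyz',c['orientation'],degrees=True).as_matrix(),np.array(c['eye'])
def proj(cam,P,pz=None):
    c,Rm,e=pz or pose(cam)
    q=(np.atleast_2d(P)-e)@Rm; q=q*[1,-1,-1]
    K=np.array([[c['fx'],0,c['cx']],[0,c['fy'],c['cy']],[0,0,1.]])
    return cv2.projectPoints(q,np.zeros(3),np.zeros(3),K,np.array(c['distortion']))[0].reshape(-1,2)
def cyl(x,y,r,z0,z1,n=40):
    a=np.linspace(0,2*np.pi,n,endpoint=False)
    return np.vstack([np.c_[x+r*np.cos(a),y+r*np.sin(a),0*a+z] for z in (z0,z1)])
def hullc(cam,P,pz=None):
    h=cv2.convexHull(proj(cam,P,pz).astype(np.float32));m=cv2.moments(h)
    return np.array([m['m10']/m['m00'],m['m01']/m['m00']])
def onplane(cam,uv,z,pz=None):
    f=lambda p:(proj(cam,[p[0],p[1],z],pz)[0]-uv)
    return least_squares(f,[0.6,0.]).x
E
python3 - <<'E'
from h import *
for cam in ["scene","top"]:
    im=read_camera(cam); pz=pose(cam)
    for th in ["tube_a","pot_a","jar","jar_neck","tape_reel","cutter"]:
        for d,in [(d,) for d in finder.recognise(th,cam)]:
            w=pz[1]@np.array(d['point'])+pz[2]; print(cam,th,round(d['confidence'],2),w.round(3),proj(cam,w)[0].round())
    for d in finder.trace("tube_a",cam):
        m=d['region'];ys,xs=np.nonzero(m);print(cam,'trace',round(d['confidence'],2),xs.mean().round(1),ys.mean().round(1),xs.min(),xs.max(),ys.min(),ys.max(),m.sum())
a=cv2.imread("pics/scene0.png")[195:290,130:310];cv2.imwrite("pics/c1.png",cv2.resize(a,None,fx=4,fy=4,interpolation=2))
a=cv2.imread("pics/top0.png")[170:280,270:440];cv2.imwrite("pics/c2.png",cv2.resize(a,None,fx=4,fy=4,interpolation=2))
a=cv2.imread("pics/top0.png")[160:260,150:270]; b=cv2.imread("pics/scene0.png")[180:280,330:450]
cv2.imwrite("pics/c3.png",cv2.resize(np.hstack([a,b]),None,fx=3.3,fy=3.3,interpolation=2))
print(arm.read_state()['t'])
E
```

```text
scene tube_a 0.84 [ 0.591 -0.096  0.042] [234. 242.]
scene tube_a 0.78 [0.656 0.03  0.042] [287. 262.]
scene tube_a 0.75 [ 0.622 -0.035  0.042] [259. 251.]
scene tube_a 0.74 [ 0.572 -0.228  0.05 ] [179. 233.]
scene tube_a 0.67 [ 0.633 -0.203  0.044] [183. 251.]
scene tube_a 0.65 [ 0.571 -0.304  0.034] [148. 237.]
scene tube_a 0.53 [ 0.515 -0.038  0.04 ] [263. 224.]
scene pot_a 0.91 [ 0.497 -0.172  0.029] [210. 223.]
scene pot_a 0.6 [ 0.573 -0.303  0.034] [148. 238.]
scene jar 0.69 [0.618 0.221 0.099] [377. 232.]
scene jar_neck 0.93 [0.614 0.225 0.097] [379. 232.]
scene tape_reel 0.95 [0.398 0.357 0.02 ] [423. 208.]
scene tape_reel 0.51 [ 0.514 -0.039  0.041] [263. 224.]
scene cutter 0.66 [0.615 0.222 0.098] [377. 232.]
scene cutter 0.6 [ 0.772 -0.038  0.012] [250. 308.]
scene cutter 0.36 [ 0.623 -0.039  0.038] [258. 253.]
scene trace 0.84 262.7 224.2 257 268 212 238 280
scene trace 0.81 181.7 252.7 175 188 240 266 292
scene trace 0.78 287.3 262.7 282 293 249 276 282
scene trace 0.75 233.4 242.4 228 239 229 256 280
scene trace 0.67 179.1 231.4 173 185 223 239 176
scene trace 0.59 256.
[... 213 characters left out ...]
0.057] [338. 221.]
top tube_a 0.46 [0.645 0.025 0.062] [289. 193.]
top tube_a 0.44 [ 0.757 -0.038  0.011] [312. 157.]
top pot_a 0.73 [ 0.484 -0.17   0.039] [368. 256.]
top pot_a 0.7 [ 0.557 -0.306  0.036] [419. 228.]
top pot_a 0.49 [0.577 0.226 0.112] [207. 216.]
top jar 0.93 [0.573 0.227 0.111] [206. 217.]
top jar_neck 0.84 [0.578 0.228 0.11 ] [206. 215.]
top tape_reel 0.63 [0.389 0.357 0.023] [157. 297.]
top cutter 0.84 [ 0.759 -0.04   0.012] [313. 157.]
top trace 0.66 380.0 203.0 373 387 196 210 147
top trace 0.63 389.8 226.3 383 397 220 233 144
top trace 0.62 316.0 207.2 311 321 200 214 125
top trace 0.61 316.5 247.4 311 322 242 253 111
top trace 0.56 339.1 219.3 334 344 213 225 107
0.95
```

View pics/c1.png

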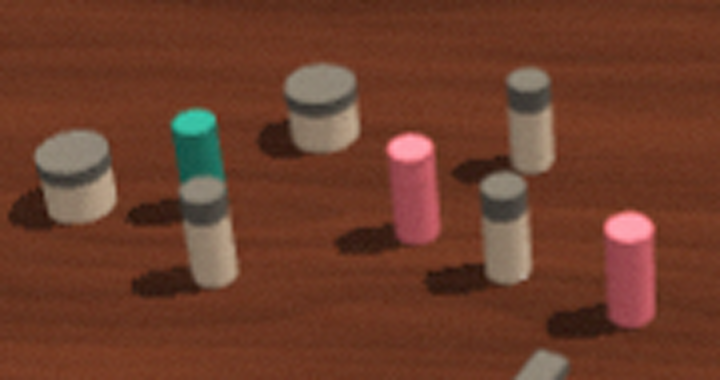

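View pics/c2.png

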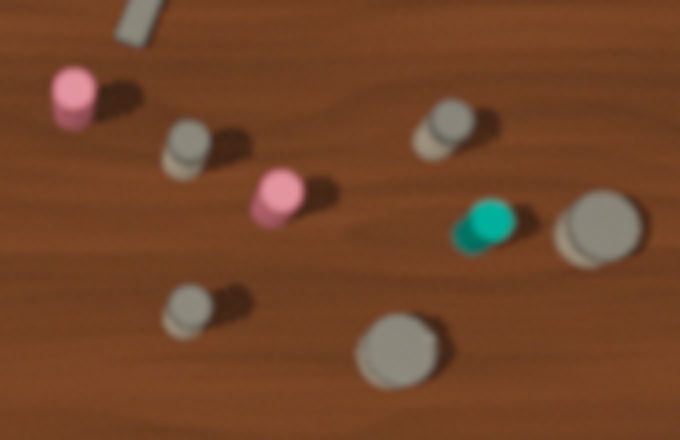

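View pics/c3.png

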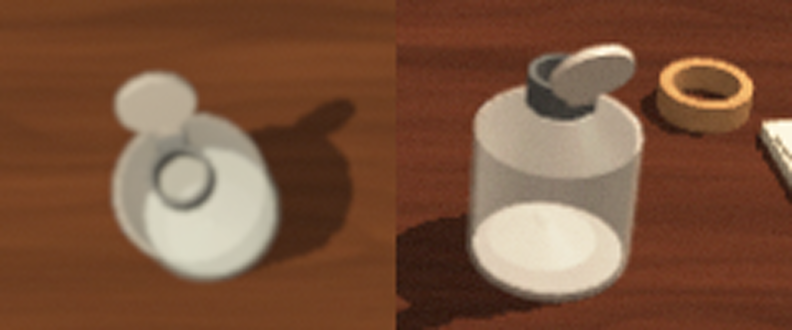

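Run:
```python
from h import *
S=dict(b=([181.7,252.7],[380.,203.]),a=([262.7,224.2],[316.5,247.4]),c=([256.4,251.5],[316.,207.2]))
for k,(s,t) in S.items():
    for nm,cams in (("scene",[("scene",s)]),("top",[("top",t)]),("both",[("scene",s),("top",t)])):
        r=least_squares(lambda p:np.concatenate([hullc(c,cyl(p[0],p[1],.013,0,.062))-uv for c,uv in cams]),[.6,-.1])
        print(k,nm,r.x.round(4),r.fun.round(1))
```

```text
b scene [ 0.6221 -0.2115] [ 0. -0.]
b top [ 0.6229 -0.2105] [ 0. -0.]
b both [ 0.6227 -0.211 ] [0.1 0.2 0.2 0.1]
a scene [ 0.5018 -0.0406] [-0. -0.]
a top [ 0.5081 -0.0427] [0. 0.]
a both [ 0.5068 -0.0414] [-0.6  1.2 -0.5  0.5]
c scene [ 0.6098 -0.043 ] [ 0. -0.]
c top [ 0.613  -0.0441] [-0. -0.]
c both [ 0.6114 -0.0435] [-0.3  0.4 -0.2  0.6]
```

The crops confirm that the three white tubes with grey caps are the targets. The pinks and the turquoise have no cap. Next I'll measure the jar's neck and lid.

Run:
```python
from h import *
for nm,cam,uv,z in [("rim","top",[205.8,214.2],.15),("rim","scene",[379.7,201.2],.15)]:
    print(nm,cam,onplane(cam,np.array(uv),z).round(4))
for cam in("top","scene"):
    im=read_camera(cam)
    for th in("jar","jar_lid","jar_neck"):
      for d in finder.trace(th,cam):
        m=d['region'];ys,xs=np.nonzero(m);print(cam,th,round(d['confidence'],2),xs.mean().round(1),ys.mean().round(1),xs.min(),xs.max(),ys.min(),ys.max(),m.sum())
    for d in finder.recognise("lid_middle",cam):
        p=pose(cam);print(cam,"lidmid",d['confidence'],(p[1]@np.array(d['point'])+p[2]).round(3))
# model fit overlay: lid disc center pixel top (197.3,190.5), scene (390.5,202.5)
def lid(psi,th,c,s):
    ex=np.array([np.cos(psi),np.sin(psi),0]);h=np.array([*c,0.151])+.030*ex
    return h+.030*(-np.cos(th)*ex+np.sin(th)*np.array([0,0,1]))
t=np.array([197.3,190.8]);sc=np.array([390+ -0.5+.0,201.5])
f=lambda p:np.concatenate([proj("top",lid(p[0],p[1],p[2:],0))[0]-t,proj("scene",lid(p[0],p[1],p[2:],0))[0]-sc,
 proj("top",[p[2],p[3],.15])[0]-[205.8,214.2],proj("scene",[p[2],p[3],.15])[0]-[379.7,201.2]])
r=least_squares(f,[0.2,2,.58,.21]);print(np.degrees(r.x[0]),r.x,r.fun.round(1))
```

```text
rim top [0.5723 0.2215]
rim scene [0.5749 0.2258]
top jar 0.69 207.7 215.6 184 234 183 244 2259
top jar 0.49 419.6 227.0 410 429 218 236 275
top jar_lid 0.65 196.1 191.3 186 206 183 200 286
top jar_lid 0.17 316.1 207.3 311 321 201 214 125
top jar_neck 0.8 207.8 215.5 185 234 183 244 2211
top lidmid 0.54 [0.621 0.235 0.185]
scene jar 0.51 250.3 307.4 230 271 283 331 579
scene jar 0.28 388.3 202.6 376 401 194 212 369
scene jar_lid 0.8 388.1 202.3 376 400 194 211 313
scene jar_neck 0.59 377.7 233.9 351 404 194 270 3278
scene jar_neck 0.43 389.0 202.1 378 400 195 210 265
scene lidmid 0.53 [0.626 0.24  0.179]
18.68937310093723 [0.3261911  2.18278906 0.57445461 0.22412686] [-0.5  1.2 -0.7  0.8 -1.1 -0.9 -0.8 -0.1]
```

The neck is at about (0.573, 0.223), the jar's yaw is about 19° and the lid is at its stop. The starting yaw already puts the jaws along the jar's y axis. I'm going to a hover above tube b.

Request:
jog_arm([
  [0,0,60],
  [30,40,100],
  [70,75,100],
  [110,120,100],
  [150,165,100],
  [190,210,100],
  [230,255,100],
  [275,300,100],
  [320,350,60],
  [360,395,10],
  [382,419,-40],
  [382,419,-60],
], turn=[0,0,0,0,0,0,0,0,0,0,0,0], gripper=[1,1,1,1,1,0.5,0.5,0.2,0.2,0.2,0.2,0.2], newtons=30)

```text
t: 2.95
tool_pos: [0.6243, -0.2083, 0.1697]
ee_rot: [-90.1, 0.1, -158.9]
force: [0.0, -0.2, 0.4]
opening: 0.0515
```

Run:
```python
from h import *
st=arm.read_state();im=read_camera("wrist");cv2.imwrite("pics/w1.png",im[:,:,::-1])
print(st['t'],st['tool_pos'],st['ee_rot'],st['opening'],st['force'])
pz=pose("wrist",st)
for n,p in dict(b=(.6227,-.211)).items(): print(proj("wrist",[p[0],p[1],.062],pz), hullc("wrist",cyl(*p,.013,0,.062),pz))
for d in finder.trace("tube_b","wrist"):
    m=d['region'];ys,xs=np.nonzero(m);print(round(d['confidence'],2),xs.mean().round(1),ys.mean().round(1),m.sum())
```

```text
2.95 [ 0.62426878 -0.20826554  0.1697025 ] [-9.00693868e+01  5.39371323e-02 -1.58874601e+02] 0.05149194638329715 [ 0.03886561 -0.21587474  0.44694103]
[[275.92474086 208.63295737]] [275.84153778 202.19251108]
0.97 80.3 244.6 1453
0.62 273.5 264.4 1107
0.61 277.4 199.2 972
0.61 101.9 146.8 1558
0.6 151.8 201.3 1274
0.59 36.8 82.4 2047
```

View pics/w1.png

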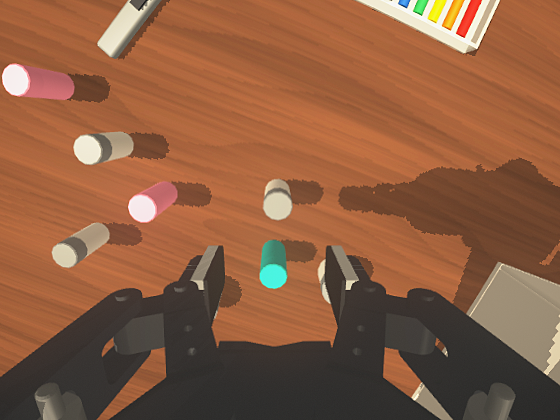

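The wrist view shows tube b at (277,199), the turquoise one at (273,264), tube c at (103,148) and tube a at (80,245). That is within about 3 px of the prediction for b. I'll refine the positions with it.

Run:
```python
from h import *
pz=pose("wrist")
for k,uv in dict(b=(277.4,199.2),a=(80.3,244.6),c=(101.9,146.8)).items():
    r=least_squares(lambda p:hullc("wrist",cyl(p[0],p[1],.013,0,.062),pz)-np.array(uv),[.6,-.1]);print(k,r.x.round(4))
```

```text
b [ 0.6223 -0.2101]
a [ 0.5047 -0.0422]
c [ 0.6096 -0.0442]
```

Request:
jog_arm([
  [-2,-2,-40],
  [-2,-2,-85],
  [-2,-2,-120],
  [-2,-2,-135],
  [-2,-2,-135],
  [-2,-2,-135],
  [-2,-2,-135],
  [-2,-2,-135],
  [-2,-2,-135],
], turn=[0,0,0,0,0,0,0,0,0], gripper=[0.2,0.2,0.2,0.2,0.2,-1,-1,-1,-1], newtons=30)

```text
t: 4.18
tool_pos: [0.6205, -0.2104, 0.0332]
ee_rot: [-90.3, -0.2, -158.8]
force: [-1.0, -1.3, 6.5]
opening: 0.0243
```

Request:
jog_arm([
  [0,0,40],
  [0,0,90],
  [0,0,150],
  [0,0,180],
  [0,0,180],
], turn=[0,0,0,0,0], gripper=[-1,-1,-1,-1,-1])

```text
t: 4.8
tool_pos: [0.622, -0.2106, 0.2168]
ee_rot: [-90.0, 0.1, -158.8]
force: [0.1, 0.0, -1.2]
opening: 0.0246
```

Run:
```python
from h import *
st=arm.read_state();im=read_camera("wrist");cv2.imwrite("pics/w2.png",im[:,:,::-1])
print(st['t'],st['tool_pos'],st['ee_rot'],st['opening'],st['force'])
```

```text
4.8 [ 0.62201437 -0.21062633  0.21678397] [-9.00393756e+01  5.81316410e-02 -1.58836679e+02] 0.024572332045784996 [ 0.08512041  0.03809838 -1.16946315]
```

View pics/w2.png

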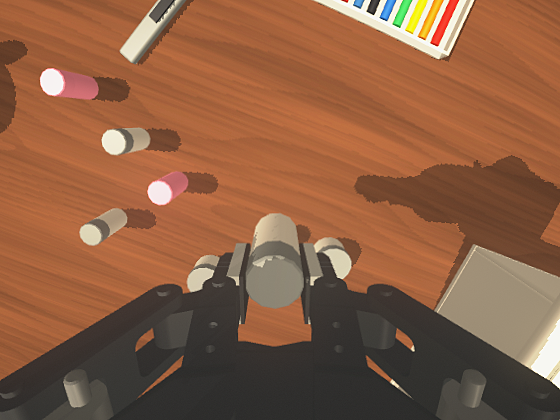

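The tube is held upright between the pads, with its cap top at (274,281). I'm carrying it to a spot beside the jar where the wrist camera can see the neck.

Request:
jog_arm([
  [-15,45,20],
  [-30,95,40],
  [-45,145,40],
  [-60,200,40],
  [-75,250,40],
  [-90,300,40],
  [-105,350,40],
  [-115,390,40],
  [-122,410,40],
  [-122,410,40],
  [-122,410,40],
], turn=[0,0,0,0,0,0,0,0,0,0,0], gripper=[-1,-1,-1,-1,-1,-1,-1,-1,-1,-1,-1])

```text
t: 6.22
tool_pos: [0.4987, 0.1979, 0.253]
ee_rot: [-90.2, -0.3, -158.9]
force: [0.4, -0.1, 0.3]
opening: 0.0248
```

Run:
```python
from h import *
st=arm.read_state();im=read_camera("wrist");cv2.imwrite("pics/w3.png",im[:,:,::-1])
print(st['t'],st['tool_pos'],st['ee_rot'],st['opening'],st['force'])
pz=pose("wrist",st);t=st['tool_pos']
print("neck",proj("wrist",[.5735,.2235,.15],pz),"tubetop",proj("wrist",t+[0,0,.028],pz))
```

```text
6.225 [0.4986862  0.19790268 0.25303954] [ -90.15295815   -0.28553083 -158.9278385 ] 0.024763012294615992 [ 0.44922302 -0.13542877  0.31638167]
neck [[277.61862167 109.30600314]] tubetop [[272.3817959  291.80403035]]
```

View pics/w3.png

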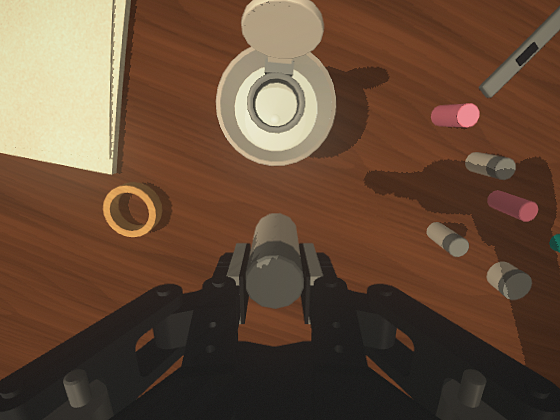

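Run:
```python
from h import *
im=cv2.imread("pics/w3.png");a=im[60:150,225:335];cv2.imwrite("pics/c4.png",cv2.resize(a,None,fx=6,fy=6,interpolation=2))
pz=pose("wrist")
for x,y in [(.5735,.2235),(.578,.2245),(.580,.225)]:
  b=cv2.resize(im[60:150,225:335],None,fx=6,fy=6,interpolation=2)
  for z,r in ((.15,.018),(.15,.023),(.104,.056)):
    p=(proj("wrist",cyl(x,y,r,z,z),pz)[:40]-[225,60]+.5)*6
    cv2.polylines(b,[p.astype(int).reshape(-1,1,2)],True,(0,0,255),1)
  cv2.imwrite(f"pics/c4_{int(x*1e4)}.png",b)
```

```text
(no output)
```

View pics/c4.png

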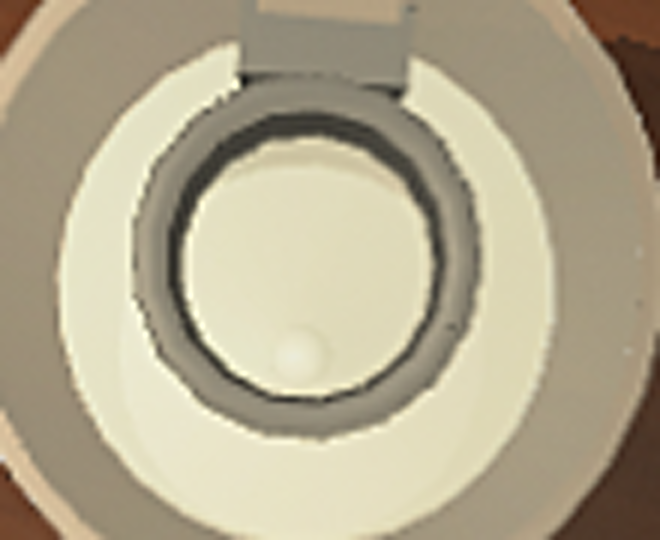

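View pics/c4_5780.png

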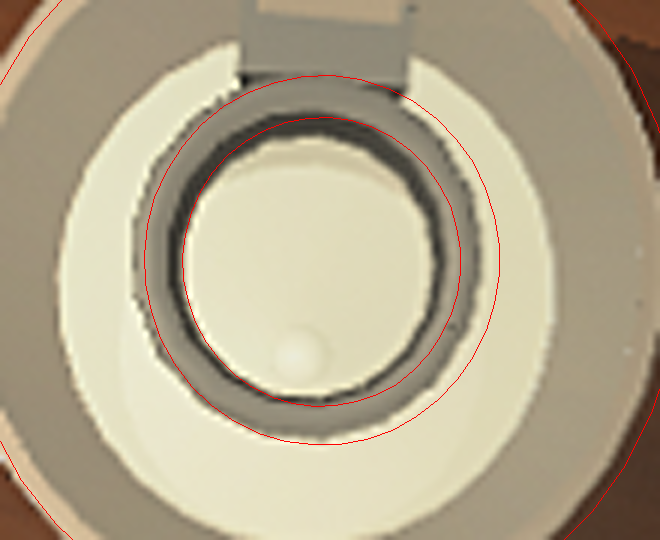

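Run:
```python
from h import *
im=cv2.imread("pics/w3.png");pz=pose("wrist");st=arm.read_state();t=st['tool_pos']
T=R.from_euler('xyz',st['ee_rot'],degrees=True).as_matrix()
a=np.linspace(0,6.28,60)
b=cv2.resize(im[200:330,210:340],None,fx=5,fy=5,interpolation=2)
for h,col in((-.028,(0,0,255)),(.034,(0,255,0))):
    P=t+np.c_[.013*np.cos(a),0*a+h,.013*np.sin(a)]@T.T
    p=(proj("wrist",P,pz)-[210,200]+.5)*5
    cv2.polylines(b,[p.astype(int).reshape(-1,1,2)],True,col,1)
cv2.imwrite("pics/c5.png",b)
```

```text
(no output)
```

View pics/c5.png

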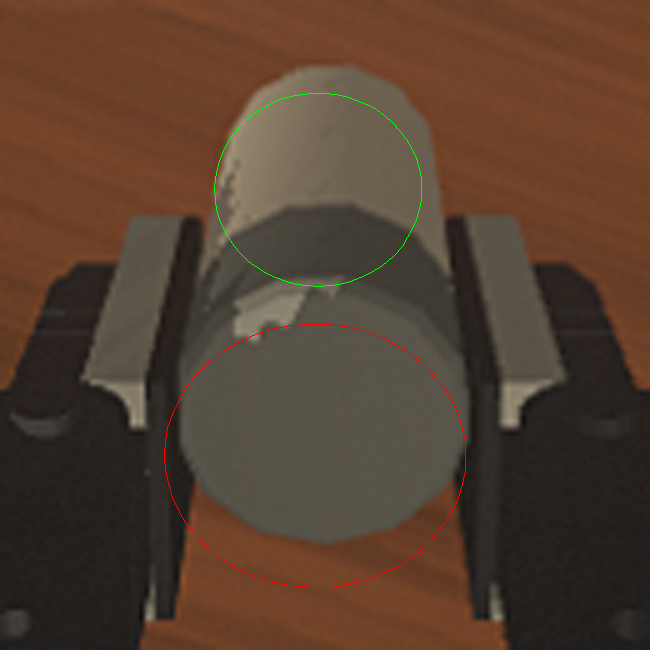

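Request:
jog_arm([
  [25,10,0],
  [55,20,0],
  [76,29,-10],
  [76,29,-30],
  [76,29,-50],
  [76,29,-50],
  [76,29,-50],
], turn=[0,0,0,0,0,0,0], gripper=[-1,-1,-1,-1,-1,-1,-1])

```text
t: 7.15
tool_pos: [0.5757, 0.226, 0.2039]
ee_rot: [-90.1, -0.2, -159.1]
force: [-0.6, 0.8, -0.7]
opening: 0.025
```

```bash
cat > look.py <<'E'
from h import *
import sys
n=sys.argv[1]
st=arm.read_state()
w=read_camera("wrist");s=read_camera("scene");t=read_camera("top")
print(st['t'],st['tool_pos'].round(4),st['ee_rot'].round(2),st['opening'].round(4),st['force'].round(1))
a=cv2.resize(s[150:290,310:450],(400,400),interpolation=2)
b=cv2.resize(t[150:270,150:270],(400,400),interpolation=2)
cv2.imwrite(f"pics/{n}_f.png",np.hstack([a,b])[:,:,::-1]);cv2.imwrite(f"pics/{n}_w.png",w[:,:,::-1])
E
python3 look.py d1
```

```text
Traceback (most recent call last):
  File "look.py", line 6, in <module>
    print(st['t'],st['tool_pos'].round(4),st['ee_rot'].round(2),st['opening'].round(4),st['force'].round(1))
                                                                ^^^^^^^^^^^^^^^^^^^
AttributeError: 'float' object has no attribute 'round'
```

```bash
sed -i "s/st\['opening'\].round(4)/round(st['opening'],4)/" look.py; python3 look.py d1
```

```text
7.3 [0.5755 0.2267 0.2044] [-9.015e+01 -1.500e-01 -1.590e+02] 0.0246 [ 0.5 -0.1 -1. ]
```

View pics/d1_f.png

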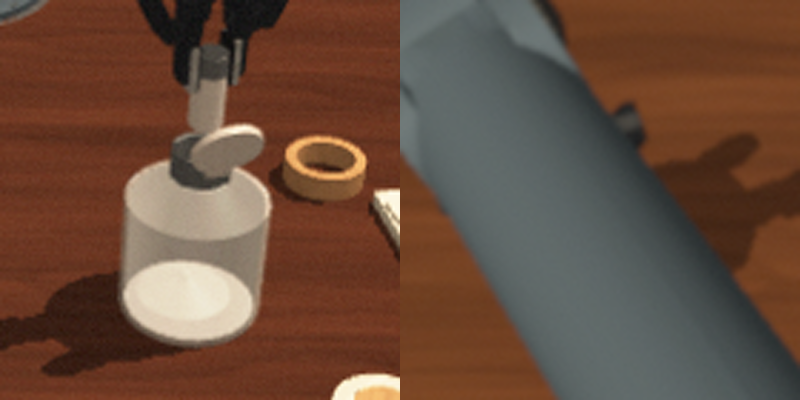

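View pics/d1_w.png

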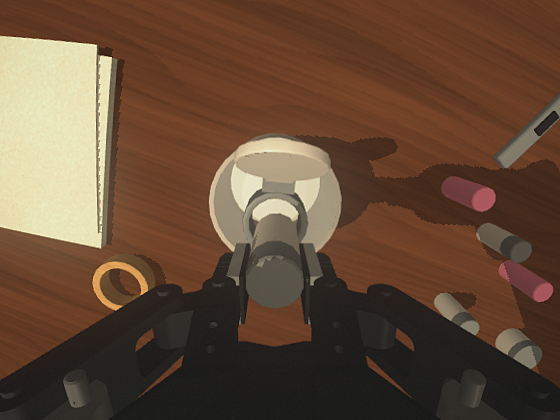

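Run:
```python
from h import *
im=cv2.imread("pics/d1_w.png");pz=pose("wrist")
b=cv2.resize(im[180:330,205:345],None,fx=4,fy=4,interpolation=2)
def circ(x,y,z,r,col):
    p=(proj("wrist",cyl(x,y,r,z,z),pz)[:40]-[205,180]+.5)*4
    cv2.polylines(b,[p.astype(int).reshape(-1,1,2)],True,col,1)
circ(.5775,.2265,.15,.018,(0,0,255));circ(.5775,.2265,.15,.023,(0,0,255))
t=arm.read_state()['tool_pos']
for dx,dy,col in((.0028,-.0002,(0,255,0)),):
  for h in(.023,-.039): circ(t[0]+dx,t[1]+dy,t[2]+h,.013,col)
cv2.imwrite("pics/c6.png",b)
```

```text
(no output)
```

View pics/c6.png

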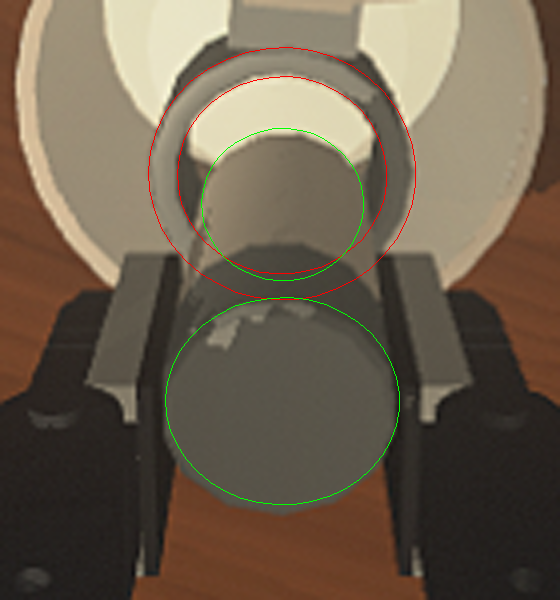

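Request:
jog_arm([
  [0,0,-8],
  [0,0,-18],
  [0,0,-28],
  [0,0,-38],
  [0,0,-46],
  [0,0,-46],
], turn=[0,0,0,0,0,0], gripper=[-1,-1,-1,-1,-1,-1])

```text
t: 8.2
tool_pos: [0.5747, 0.2266, 0.157]
ee_rot: [-90.1, -0.3, -159.0]
force: [0.3, 0.0, -0.0]
opening: 0.0248
```

```bash
python3 look.py d2
```

```text
8.2 [0.5747 0.2266 0.157 ] [ -90.15   -0.29 -158.97] 0.0248 [ 0.3  0.  -0. ]
```

View pics/d2_f.png

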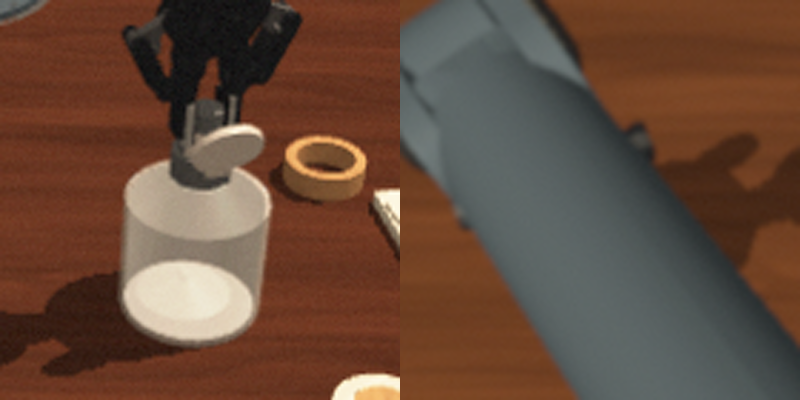

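View pics/d2_w.png

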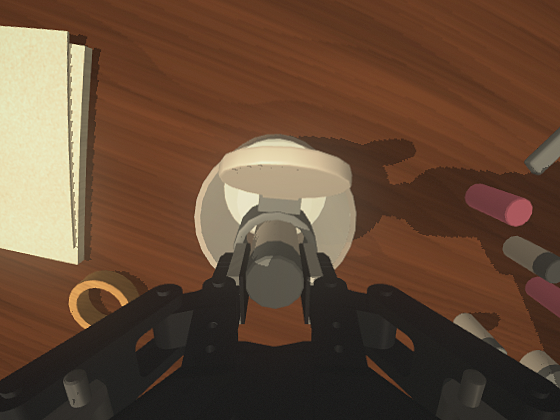

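The tube is about 30 mm into the neck with no contact force, so I'm releasing it.

Request:
jog_arm([
  [0,0,0],
  [0,0,0],
  [0,0,0],
  [0,0,20],
  [0,0,60],
  [-20,-10,100],
  [-75,-25,105],
  [-75,-25,105],
], turn=[0,0,0,0,0,0,0,0], gripper=[0.1,0.1,0.1,0.1,0.1,0.1,0.1,0.1])

```text
t: 9.35
tool_pos: [0.4969, 0.2013, 0.2638]
ee_rot: [-90.1, -0.2, -158.9]
force: [0.6, -0.5, -0.7]
opening: 0.047
```

```bash
python3 look.py d3
```

```text
9.35 [0.4969 0.2013 0.2638] [ -90.05   -0.22 -158.88] 0.047 [ 0.6 -0.5 -0.7]
```

View pics/d3_f.png

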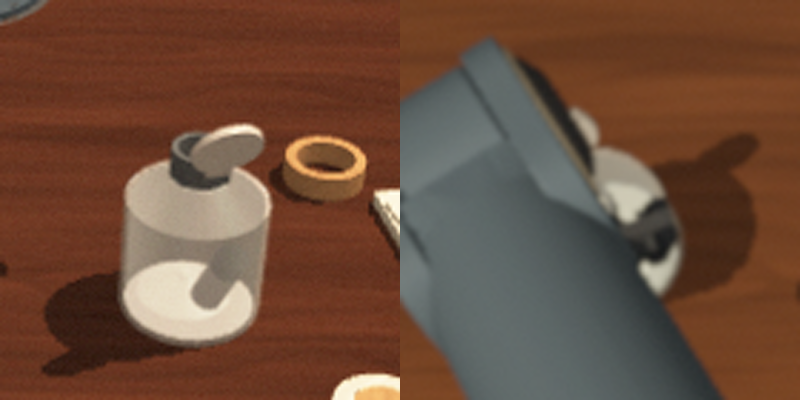

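View pics/d3_w.png

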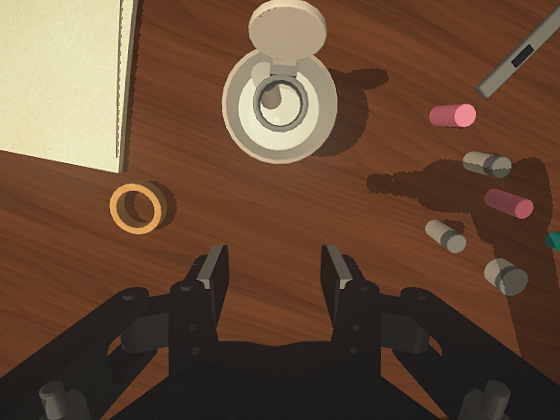

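Tube b is in the jar and the jar hasn't moved. Tube a is next, at (0.506,-0.042).

Request:
jog_arm([
  [0,-50,0],
  [2,-110,0],
  [4,-170,-20],
  [8,-225,-60],
  [10,-243,-100],
  [10,-243,-150],
  [10,-243,-195],
  [10,-243,-225],
  [10,-243,-230],
  [10,-243,-230],
], turn=[0,0,0,0,0,0,0,0,0,0], gripper=[0.2,0.2,0.2,0.2,0.2,0.2,0.2,0.2,0.2,0.2])

```text
t: 10.75
tool_pos: [0.5123, -0.0409, 0.0337]
ee_rot: [-90.1, -0.0, -159.0]
force: [0.4, -0.2, 1.4]
opening: 0.0513
```

```bash
python3 look.py e1
```

```text
10.75 [ 0.5123 -0.0409  0.0337] [-9.015e+01 -4.000e-02 -1.590e+02] 0.0513 [ 0.4 -0.2  1.4]
```

View pics/e1_w.png

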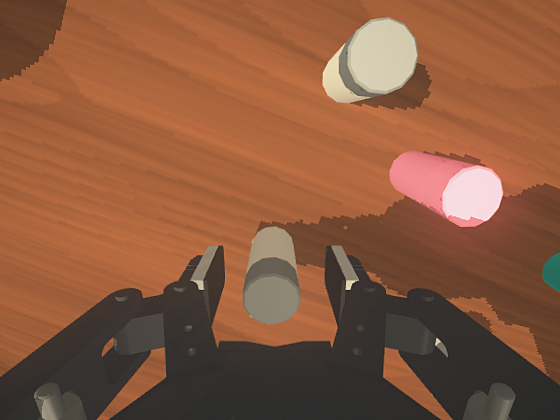

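The tube is between the jaws, about 4 mm back of the pads' middle. I'm shifting slightly and then closing.

Request:
jog_arm([
  [-6,-1,0],
  [-6,-1,0],
  [-6,-1,0],
  [-6,-1,0],
  [-6,-1,0],
  [-6,-1,0],
  [-6,-1,40],
  [-6,-1,90],
  [-6,-1,150],
  [-6,-1,190],
], turn=[0,0,0,0,0,0,0,0,0,0], gripper=[0.2,0.2,-1,-1,-1,-1,-1,-1,-1,-1])

```text
t: 12.15
tool_pos: [0.5072, -0.042, 0.2274]
ee_rot: [-90.0, 0.2, -159.0]
force: [1.0, -0.4, -0.2]
opening: 0.0248
```

Request:
jog_arm([
  [10,45,25],
  [20,100,25],
  [35,155,25],
  [50,205,25],
  [60,245,25],
  [68,268,10],
  [68,269,-18],
  [68,269,-22],
  [68,269,-22],
], turn=[0,0,0,0,0,0,0,0,0], gripper=[-1,-1,-1,-1,-1,-1,-1,-1,-1])

```text
t: 13.28
tool_pos: [0.5753, 0.2266, 0.2054]
ee_rot: [-90.0, 0.2, -159.0]
force: [-0.0, 0.8, 0.8]
opening: 0.0248
```

```bash
python3 look.py e2
cat > ov.py <<'E'
from h import *
import sys
im=cv2.imread(f"pics/{sys.argv[1]}_w.png");pz=pose("wrist")
b=cv2.resize(im[180:330,205:345],None,fx=4,fy=4,interpolation=2)
def circ(x,y,z,r,col):
    p=(proj("wrist",cyl(x,y,r,z,z),pz)[:40]-[205,180]+.5)*4
    cv2.polylines(b,[p.astype(int).reshape(-1,1,2)],True,col,1)
circ(.5775,.2265,.15,.018,(0,0,255));circ(.5775,.2265,.15,.023,(0,0,255))
t=arm.read_state()['tool_pos']
for h in(.023,-.039): circ(t[0]+.0025,t[1]-.0004,t[2]+h,.013,(0,255,0))
cv2.imwrite(f"pics/{sys.argv[1]}_o.png",b)
E
python3 ov.py e2
```

```text
13.275 [0.5753 0.2266 0.2054] [ -90.      0.21 -159.03] 0.0248 [-0.   0.8  0.8]
```

View pics/e2_o.png

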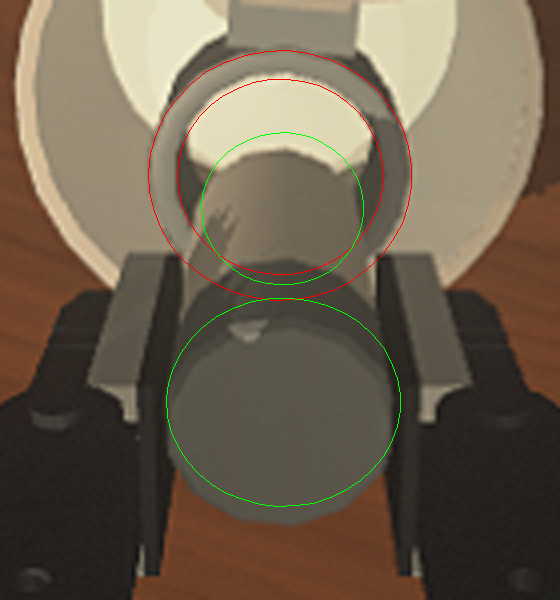

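View pics/e2_f.png

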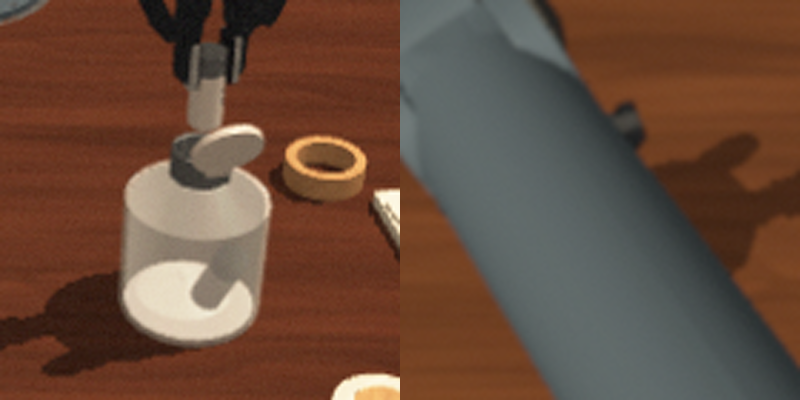

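Tube a sits about 3 mm further back in the grip than b did. I'm correcting by (+3,+1) mm and inserting it.

Request:
jog_arm([
  [3,1,0],
  [3,1,-8],
  [3,1,-18],
  [3,1,-28],
  [3,1,-38],
  [3,1,-48],
  [3,1,-48],
], turn=[0,0,0,0,0,0,0], gripper=[-1,-1,-1,-1,-1,-1,-1])

```text
t: 14.3
tool_pos: [0.5783, 0.2276, 0.1574]
ee_rot: [-90.0, 0.2, -159.0]
force: [-0.1, -0.7, 0.3]
opening: 0.0246
```

```bash
python3 look.py e3
```

```text
14.3 [0.5783 0.2276 0.1574] [ -90.01    0.22 -159.04] 0.0246 [-0.1 -0.7  0.3]
```

View pics/e3_w.png

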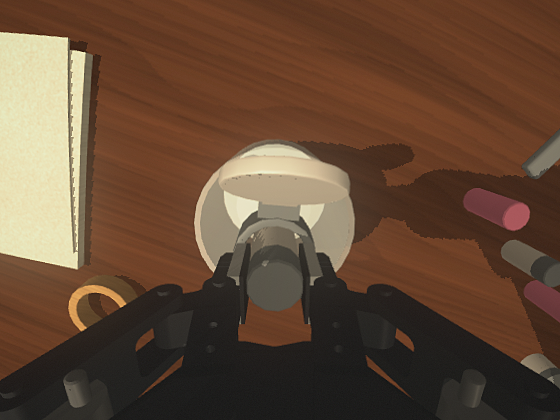

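View pics/e3_f.png

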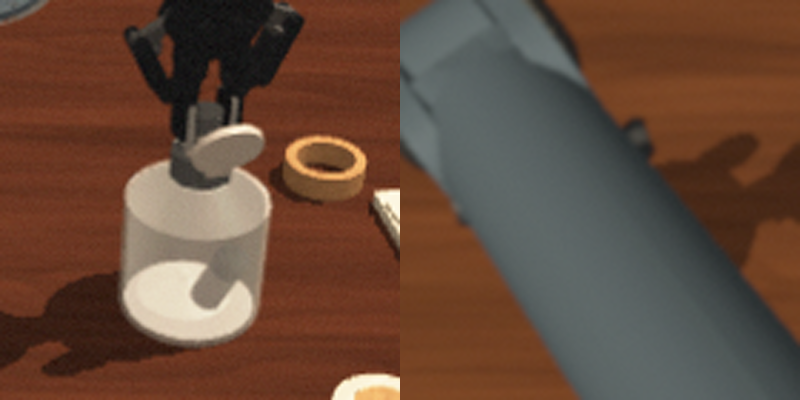

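It's in with no contact force. Releasing.

Request:
jog_arm([
  [0,0,0],
  [0,0,0],
  [0,0,0],
  [0,0,20],
  [0,0,60],
  [-20,-10,100],
  [-80,-27,105],
  [-80,-27,105],
], turn=[0,0,0,0,0,0,0,0], gripper=[0.1,0.1,0.1,0.1,0.1,0.1,0.1,0.1])

```text
t: 15.45
tool_pos: [0.4948, 0.2001, 0.2641]
ee_rot: [-89.9, 0.2, -158.9]
force: [0.8, 0.6, -0.2]
opening: 0.0471
```

```bash
python3 look.py e4
```

```text
15.45 [0.4948 0.2001 0.2641] [ -89.89    0.25 -158.94] 0.0471 [ 0.8  0.6 -0.2]
```

View pics/e4_f.png

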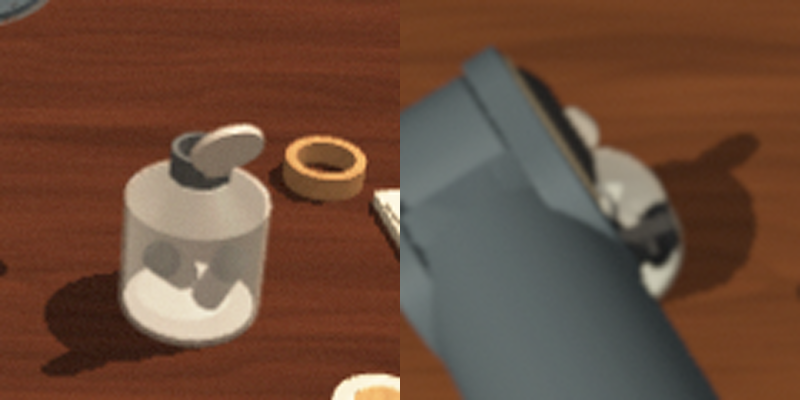

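View pics/e4_w.png

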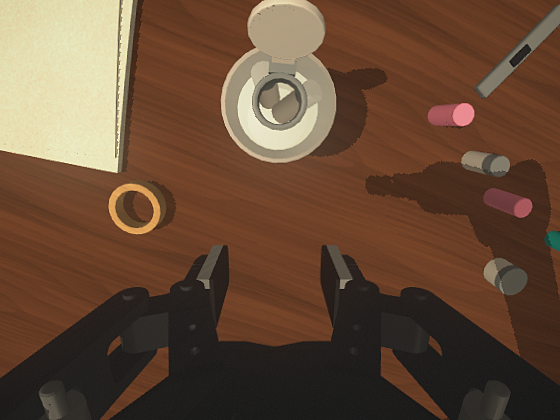

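Two tubes are in. Tube c is next, at (0.610,-0.044), with the pink ones on either side about 50° off the jaw axis.

Request:
jog_arm([
  [5,-50,0],
  [35,-105,0],
  [65,-160,-15],
  [95,-210,-50],
  [113,-244,-85],
  [113,-244,-130],
  [113,-244,-175],
  [113,-244,-215],
  [113,-244,-230],
  [113,-244,-230],
], turn=[0,0,0,0,0,0,0,0,0,0], gripper=[0.2,0.2,0.2,0.2,0.2,0.2,0.2,0.2,0.2,0.2])

```text
t: 16.85
tool_pos: [0.6132, -0.0428, 0.0335]
ee_rot: [-90.0, 0.4, -159.1]
force: [-0.1, -0.2, 1.1]
opening: 0.0514
```

```bash
python3 look.py f1
```

```text
16.85 [ 0.6132 -0.0428  0.0335] [ -90.05    0.4  -159.07] 0.0514 [-0.1 -0.2  1.1]
```

View pics/f1_w.png

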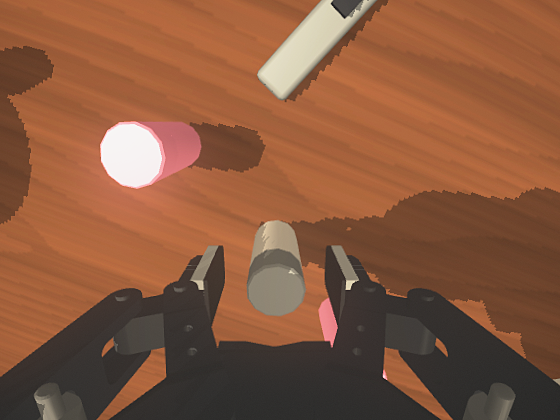

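Request:
jog_arm([
  [-4,-1,0],
  [-4,-1,0],
  [-4,-1,0],
  [-4,-1,0],
  [-4,-1,0],
  [-4,-1,0],
  [-4,-1,40],
  [-4,-1,90],
  [-4,-1,150],
  [-4,-1,200],
], turn=[0,0,0,0,0,0,0,0,0,0], gripper=[0.2,0.2,-1,-1,-1,-1,-1,-1,-1,-1])

```text
t: 18.25
tool_pos: [0.6105, -0.0436, 0.2379]
ee_rot: [-89.9, 0.7, -159.1]
force: [0.7, -0.3, -0.9]
opening: 0.0248
```

Request:
jog_arm([
  [-12,45,15],
  [-24,100,15],
  [-34,155,15],
  [-34,205,15],
  [-34,245,15],
  [-34,268,0],
  [-34,270,-26],
  [-34,270,-32],
  [-34,270,-32],
], turn=[0,0,0,0,0,0,0,0,0], gripper=[-1,-1,-1,-1,-1,-1,-1,-1,-1])

```text
t: 19.38
tool_pos: [0.5765, 0.2258, 0.2056]
ee_rot: [-89.9, 0.6, -159.1]
force: [-0.5, 0.6, 1.3]
opening: 0.0241
```

```bash
python3 look.py f2;python3 ov.py f2
```

```text
19.375 [0.5765 0.2258 0.2056] [ -89.92    0.63 -159.09] 0.0241 [-0.5  0.6  1.3]
```

View pics/f2_o.png

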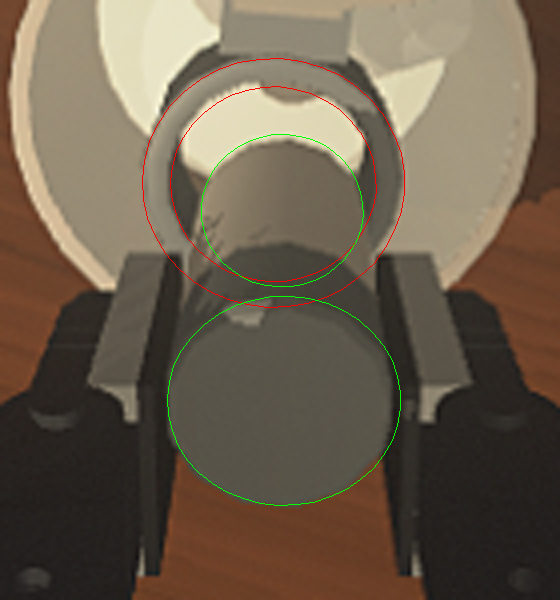

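View pics/f2_f.png

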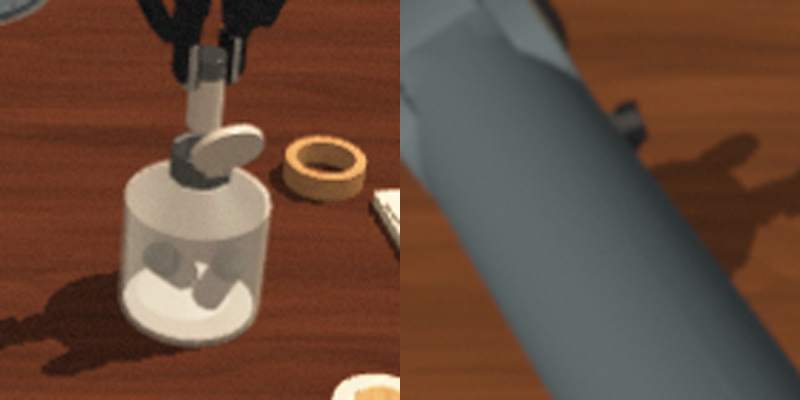

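Request:
jog_arm([
  [-1,1,0],
  [-1,1,-8],
  [-1,1,-18],
  [-1,1,-28],
  [-1,1,-38],
  [-1,1,-48],
  [-1,1,-48],
], turn=[0,0,0,0,0,0,0], gripper=[-1,-1,-1,-1,-1,-1,-1])

```text
t: 20.4
tool_pos: [0.5756, 0.2268, 0.1577]
ee_rot: [-89.9, 0.7, -159.1]
force: [0.5, 0.5, -0.5]
opening: 0.0244
```

No contact force on the way in. Releasing and backing out.

Request:
jog_arm([
  [0,0,0],
  [0,0,0],
  [0,0,0],
  [0,0,20],
  [0,0,60],
  [-20,-10,100],
  [-78,-27,105],
  [-78,-27,105],
], turn=[0,0,0,0,0,0,0,0], gripper=[0.1,0.1,0.1,0.1,0.1,0,-1,-1])

```text
t: 21.4
tool_pos: [0.4937, 0.1989, 0.2632]
ee_rot: [-89.8, 0.6, -159.0]
force: [0.8, 0.2, 0.6]
opening: 0.0069
```

```bash
python3 look.py f4
```

```text
21.4 [0.4937 0.1989 0.2632] [ -89.8     0.58 -159.01] 0.0069 [0.8 0.2 0.6]
```

View pics/f4_f.png

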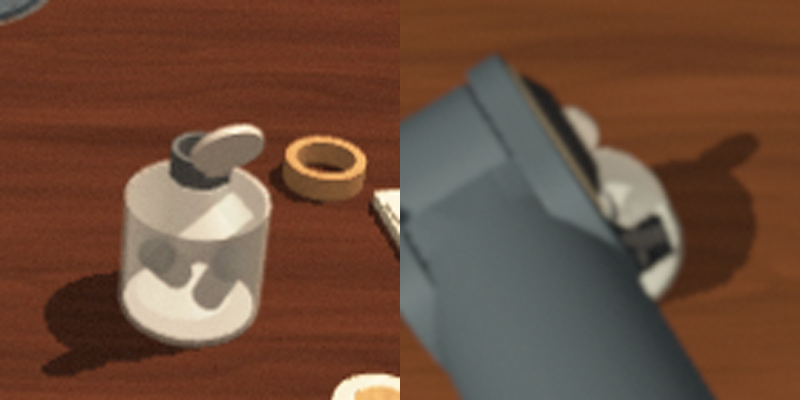

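View pics/f4_w.png

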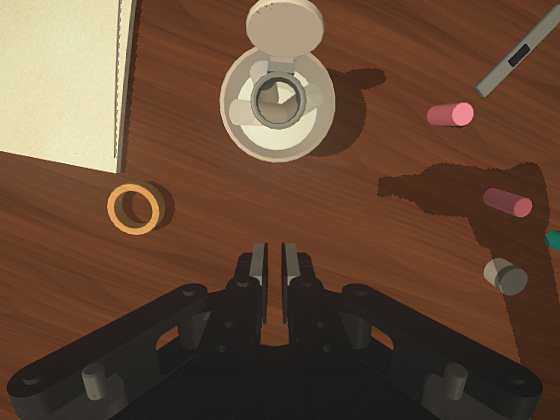

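Run:
```python
import cv2,numpy as np
a=cv2.resize(cv2.imread("pics/f4_w.png")[0:175,210:345],(460,600),interpolation=2)
b=cv2.resize(cv2.imread("pics/f4_f.png")[100:360,90:300],(330,408),interpolation=2)
c=np.zeros((600,330,3),np.uint8);c[:408]=b
cv2.imwrite("pics/f4_z.png",np.hstack([a,c]))
```

```text
(no output)
```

View pics/f4_z.png

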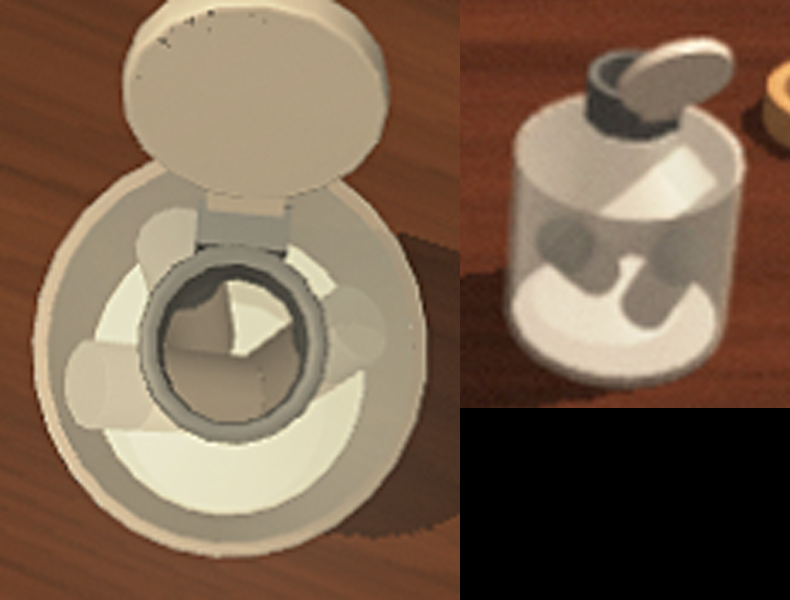

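All three tubes lie inside the jar body and the neck is clear. Next is the lid. I'll take the closed fingers over and behind it, on the hinge side.

Request:
jog_arm([
  [30,10,10],
  [80,27,25],
  [130,44,25],
  [175,59,20],
  [188,63,0],
  [188,63,-40],
  [188,63,-70],
  [188,63,-79],
  [188,63,-79],
], turn=[0,0,0,0,0,0,0,0,0], gripper=[-1,-1,-1,-1,-1,-1,-1,-1,-1])

```text
t: 22.68
tool_pos: [0.6864, 0.2629, 0.1838]
ee_rot: [-89.9, 0.7, -159.1]
force: [-0.4, -0.6, 0.4]
opening: 0.0003
```

```bash
python3 look.py g1
```

```text
22.675 [0.6864 0.2629 0.1838] [ -89.92    0.71 -159.13] 0.0003 [-0.4 -0.6  0.4]
```

View pics/g1_f.png

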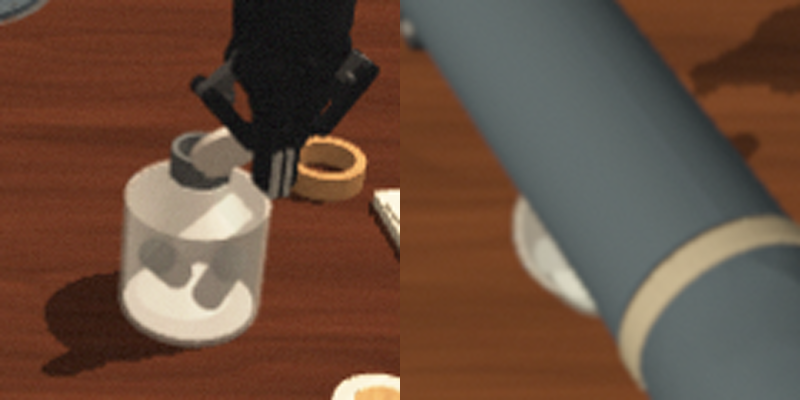

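View pics/g1_w.png

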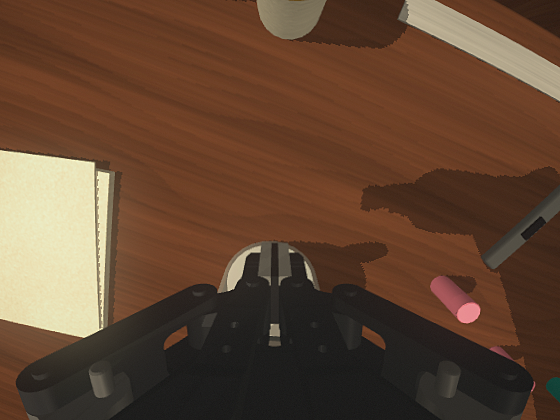

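Request:
jog_arm([
  [-14,-5,0],
  [-24,-8,0],
  [-31,-11,0],
  [-39,-13,2],
  [-46,-16,5],
  [-54,-18,8],
  [-62,-21,10],
], turn=[0,0,0,0,0,0,0], gripper=[-1,-1,-1,-1,-1,-1,-1])

```text
t: 23.7
tool_pos: [0.6249, 0.2426, 0.1967]
ee_rot: [-89.9, 1.0, -159.1]
force: [0.6, -0.1, -0.1]
opening: 0.0001
```

```bash
python3 look.py g2
```

```text
23.7 [0.6249 0.2426 0.1967] [ -89.94    0.98 -159.12] 0.0001 [ 0.6 -0.1 -0.1]
```

View pics/g2_f.png

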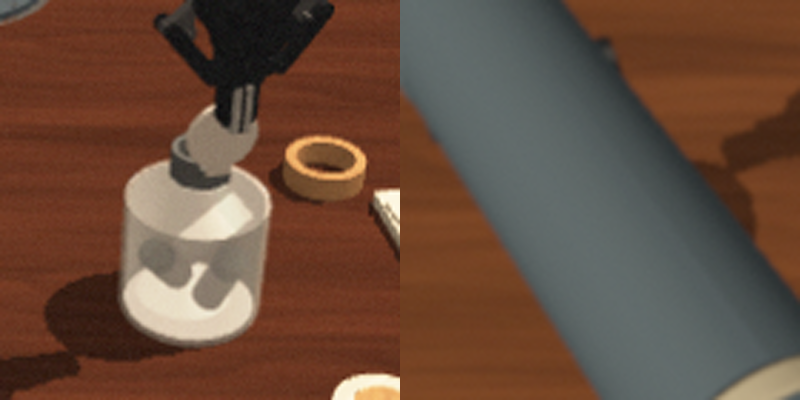

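View pics/g2_w.png

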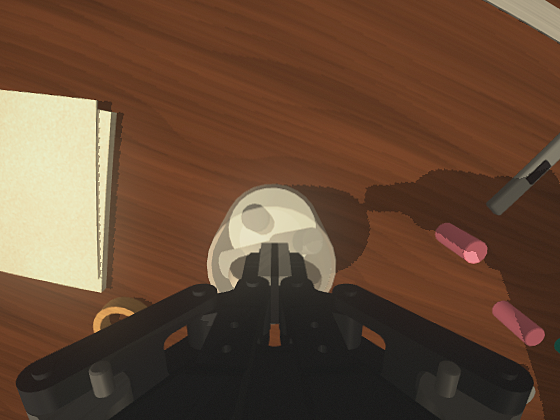

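The lid is now about upright and the jar is unmoved. I'm continuing the arc.

Request:
jog_arm([
  [-7,-2,0],
  [-14,-5,-1],
  [-20,-6,-2],
  [-25,-8,-3],
  [-30,-10,-6],
  [-35,-12,-9],
  [-39,-13,-13],
  [-43,-14,-17],
], turn=[0,0,0,0,0,0,0,0], gripper=[-1,-1,-1,-1,-1,-1,-1,-1])

```text
t: 24.85
tool_pos: [0.5814, 0.2279, 0.1789]
ee_rot: [-89.9, 0.9, -159.1]
force: [0.5, -0.3, 0.7]
opening: 0.0001
```

```bash
python3 look.py g3
```

```text
24.85 [0.5814 0.2279 0.1789] [ -89.89    0.9  -159.13] 0.0001 [ 0.5 -0.3  0.7]
```

View pics/g3_f.png

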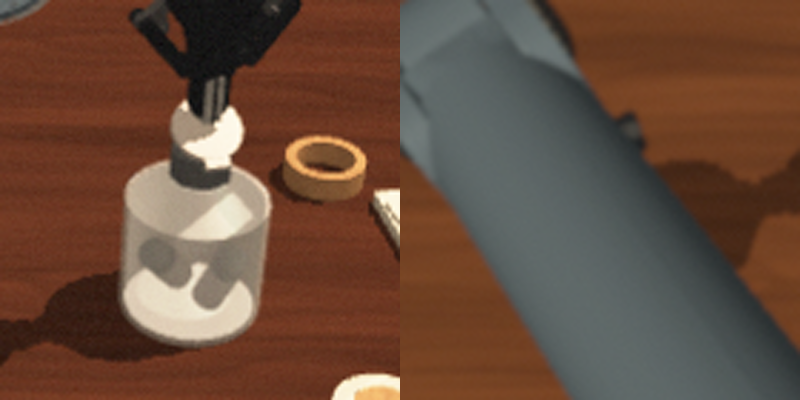

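Request:
jog_arm([
  [-3,-1,-5],
  [-5,-2,-9],
  [-7,-2,-14],
  [-8,-3,-18],
  [-8,-3,-21],
  [-8,-3,-23],
], turn=[0,0,0,0,0,0], gripper=[-1,-1,-1,-1,-1,-1])

```text
t: 25.75
tool_pos: [0.573, 0.2249, 0.1577]
ee_rot: [-89.9, 0.8, -159.1]
force: [-6.9, -2.4, 18.8]
opening: 0.0002
```

It is pressing firmly at z = 0.158, the height the closed lid's top must have. I'm retreating straight up and away.

Request:
jog_arm([
  [0,0,15],
  [0,0,50],
  [-40,-40,100],
  [-90,-90,110],
  [-100,-150,110],
  [-100,-150,110],
], turn=[0,0,0,0,0,0], gripper=[-1,-1,-1,-1,-1,-1])

```text
t: 26.5
tool_pos: [0.4723, 0.071, 0.2686]
ee_rot: [-89.7, 0.9, -159.5]
force: [0.8, 0.3, -0.8]
opening: -0.0002
```

```bash
python3 look.py g4
python3 - <<'E'
from h import *
s=read_camera("scene");cv2.imwrite("pics/g5_s.png",s[:,:,::-1])
b=cv2.resize(s[170:285,330:430],None,fx=5.2,fy=5.2,interpolation=2);b=b[:,:,::-1].copy()
for z,r in((.158,.027),(.151,.027),(.15,.023)):
    p=(proj("scene",cyl(.5775,.2265,r,z,z))[:40]-[330,170]+.5)*5.2
    cv2.polylines(b,[p.astype(int).reshape(-1,1,2)],True,(0,0,255),1)
cv2.imwrite("pics/g5_z.png",b)
E
```

```text
26.5 [0.4723 0.071  0.2686] [ -89.71    0.86 -159.46] -0.0002 [ 0.8  0.3 -0.8]
```

View pics/g5_z.png

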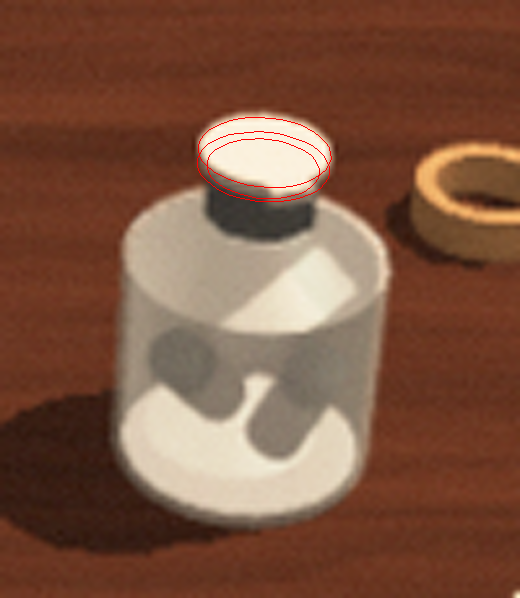

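View pics/g5_s.png

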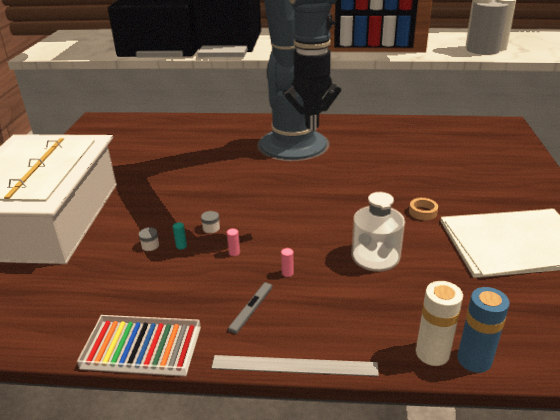

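View pics/g4_w.png

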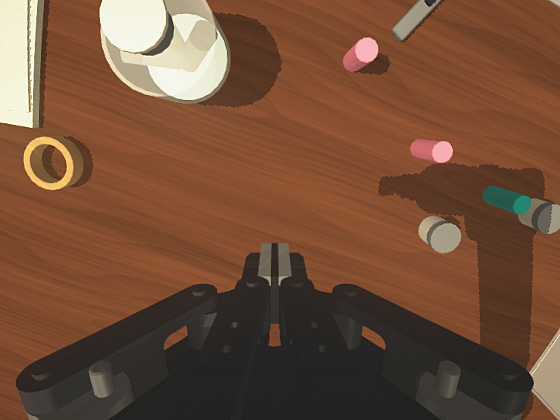

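Run:
```python
from h import *
t=read_camera("top");s=read_camera("scene")
cv2.imwrite("pics/g6_t.png",t[:,:,::-1])
for n,a in(("scene",s),("top",t)):
    o=cv2.imread(f"pics/{n}0.png")[:,:,::-1]
    g=lambda im,w:cv2.cvtColor(np.ascontiguousarray(im[w[1]:w[3],w[0]:w[2]]),cv2.COLOR_RGB2GRAY).astype(np.float32)
    W=dict(scene=dict(jarbase=(350,240,408,272),reel=(405,195,442,222),cutter=(225,280,275,335),pots=(196,208,222,236),pot2=(136,226,162,252)),
           top=dict(reel=(138,280,176,316),cutter=(296,128,330,184),pot=(355,244,384,272),pot2=(406,214,434,242)))[n]
    for k,w in W.items(): print(n,k,np.round(cv2.phaseCorrelate(g(o,w),g(a,w)),2))
pz=pose("wrist");im=cv2.imread("pics/g4_w.png");b=cv2.resize(im[0:110,90:240],None,fx=5,fy=5,interpolation=2)
for z,r in((.158,.027),(.151,.027)):
    p=(proj("wrist",cyl(.5775,.2265,r,z,z),pz)[:40]-[90,0]+.5)*5
    cv2.polylines(b,[p.astype(int).reshape(-1,1,2)],True,(0,0,255),1)
cv2.imwrite("pics/g6_o.png",b)
```

```text
Traceback (most recent call last):
ValueError: setting an array element with a sequence. The requested array has an inhomogeneous shape after 1 dimensions. The detected shape was (2,) + inhomogeneous part.
```

View pics/g6_t.png

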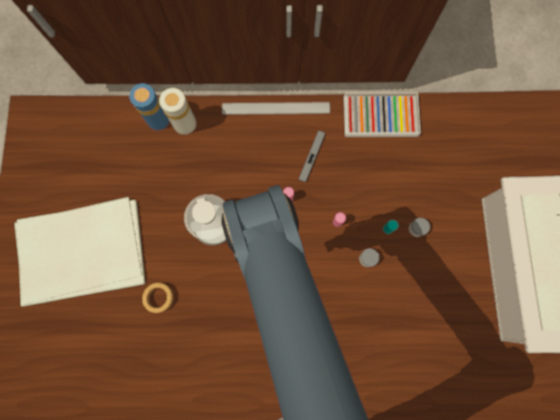

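Run:
```python
from h import *
t=cv2.imread("pics/g6_t.png");s=cv2.imread("pics/g5_s.png")
for n,a in(("scene",s),("top",t)):
    o=cv2.imread(f"pics/{n}0.png")
    g=lambda im,w:cv2.cvtColor(np.ascontiguousarray(im[w[1]:w[3],w[0]:w[2]]),cv2.COLOR_RGB2GRAY).astype(np.float32)
    W=dict(scene=dict(jarbase=(345,250,410,275),reel=(405,195,442,222),cutter=(225,280,275,335),pots=(196,208,222,236),pot2=(136,226,162,252)),
           top=dict(reel=(138,280,176,316),cutter=(296,128,330,184),pot=(355,244,384,272),pot2=(406,214,434,242)))[n]
    for k,w in W.items(): print(n,k,np.round(cv2.phaseCorrelate(g(o,w),g(a,w))[0],2))
pz=pose("wrist");im=cv2.imread("pics/g4_w.png");b=cv2.resize(im[0:110,90:240],None,fx=5,fy=5,interpolation=2)
for z,r in((.158,.027),(.151,.027)):
    p=(proj("wrist",cyl(.5775,.2265,r,z,z),pz)[:40]-[90,0]+.5)*5
    cv2.polylines(b,[p.astype(int).reshape(-1,1,2)],True,(0,0,255),1)
cv2.imwrite("pics/g6_o.png",b)
```

```text
scene jarbase [0.03 0.69]
scene reel [-0.01  0.43]
scene cutter [-0.   -0.01]
scene pots [0.46 0.03]
scene pot2 [0.44 0.24]
top reel [ 0.   -0.05]
top cutter [-0.04  0.01]
top pot [-0.05  0.12]
top pot2 [0.58 0.13]
```

View pics/g6_o.png

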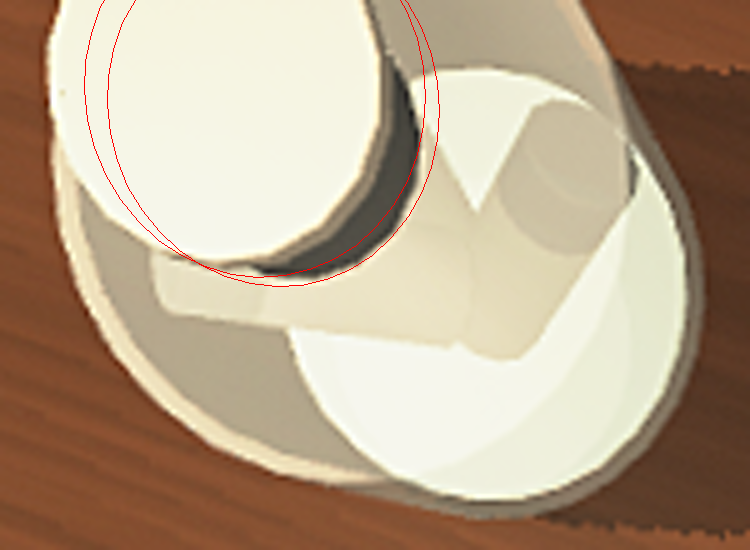

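The overlay used a later pose than the picture, because the arm was still settling. I'm retaking it properly.

Run:
```python
from h import *
st=arm.read_state();im=read_camera("wrist")[:,:,::-1];pz=pose("wrist",st)
print(st['t'],st['tool_pos'],np.abs(st['qd']).max())
for x,y,nm in((.5775,.2265,"a"),):
  b=cv2.resize(im[0:140,90:240],None,fx=4,fy=4,interpolation=2)
  for z,r in((.158,.027),(.151,.027),(.104,.056),(0.,.056)):
    p=(proj("wrist",cyl(x,y,r,z,z),pz)[:40]-[90,0]+.5)*4
    cv2.polylines(b,[p.astype(int).reshape(-1,1,2)],True,(0,0,255),1)
  cv2.imwrite("pics/g7_o.png",b)
s=cv2.imread("pics/scene0.png");e=cv2.imread("pics/g5_s.png")
f=lambda q:cv2.resize(q[185:280,340:420],(400,475),interpolation=2)
cv2.imwrite("pics/g7_c.png",np.hstack([f(s),f(e)]))
```

```text
26.8 [0.47351869 0.0767848  0.26757573] 0.22375880690668742
```

View pics/g7_o.png

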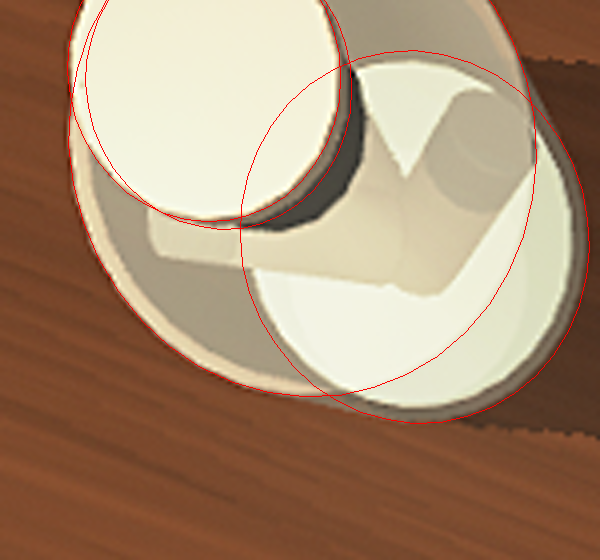

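View pics/g7_c.png

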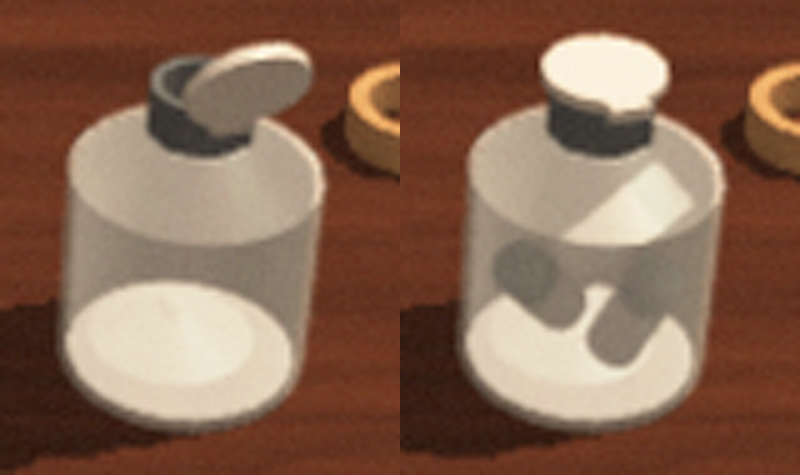

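The lid and jar outlines now match the closed model, and the jar hasn't moved from the first picture. Handing in.

Run:
```python
from plant import arm
print(arm.hand_in())
```

```text
the job is handed in; nothing more can be done
None
```

All three white, grey-capped tubes (b, a, then c) are inside the jar and its lid is shut. I put them in one at a time through the neck, then swung the lid over from behind, pressed it down, backed the arm off and handed in at about 26.8 s.

**Lid:** the final press met a hard stop of about 19 N at z = 0.158, which is the closed lid's height. In the last wrist picture the lid and jar outlines match the closed model.

**Tubes:** the wrist view before closing the lid showed all three lying in the jar body, below the neck.

**Jar and other things:** the jar stands where it was in the first scene picture. The pots, reel and cutter show image shifts of at most about 0.6 px, uneven between the two cameras, so I read that as shadows and noise, not movement. I did not touch the pink and turquoise look-alikes.

**Checks that disagreed:**
- One wrist overlay showed the lid about 7 px off. It paired a picture taken while the arm was still settling with a later pose, and retaking it removed the mismatch.
- In the scene picture, the lid's far edge sat about 1 px higher than the model. That is within the calibration error, but I cannot rule out a very small opening from that picture alone.

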